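# Close up the packer on the turbo core test rig

## Task

The turbo core is going on the test rig next, but the packer of its seat is off and a stray knurled nut lies under the clamp bridge where that packer belongs. Put the nut in the blue parts tray, then set the loose packer that is as tall as the riser on the base plate in front of the riser and slide it up until the two butt flush with no gap, square, sides in line and tops level. Let go of everything, do not lean on the bridge, and leave the other things on the bench where they are.

Things in the scene. Friction and masses are not known exactly. Their poses are not given: they have to be found in the camera images.
- seat (a point): Point on top of the rig's base plate (30 mm above the bench), at the foot of the riser's front face, mid-way across. x points level into the riser, away from the open side from which the packer comes; y left along the face, z up. Riser: fixed aluminium block x=0 to 40 mm, y=-22 to 22, z=0 to 50. The packer's place: x=-60 to 0, y=-22 to 22. The rig's place and yaw vary.
- rig: The fixed test rig. Origin on the bench, 30 mm below the seat point; same axes. Its flat base plate spans x=-95 to 75, y=-103 to 103 mm, top 30 mm up, with acorn nuts 15 mm wide, 13 mm high at (-83, +-90) and (62, +-85); feet flanges 6 mm thick reach y=+-130. Two threaded studs 14 mm thick (24 mm hex nuts) stand at (-10, +-95), up to 230 mm above the bench.
- bridge: Dark steel clamp bridge, a fixed bar carried by the studs over the seat: 32 mm along x (seat axes), 228 mm along y, 26 mm thick. Origin: centre of its underside, 130 mm above the base plate, 10 mm in front of the riser's face; axes as the seat's. On it a brass oil elbow and two knurled nuts, to 71 mm above the origin; the elbow reaches 46 mm to +x.
- packer50_mid (a point): Centre of the wanted packer: loose aluminium block 60 (its x) x 44 (its y) x 50 mm high (z), the same height as the riser, standing on the bench, 0.27 to 0.41 kg. Plain flat faces, dark drain hole and two small holes on top, dark window on both long sides. Symmetric: either end may face the riser.
- nut_mid (a point): Centre of the stray round knurled steel nut, 36 mm diameter, 16 mm high, lying flat on the base plate under or near the bridge, in the packer's place; about 0.09 kg.
- tray: Blue steel parts tray, fixed, open on top: 110 x 110 mm outside, walls 4 mm thick and 24 mm high, floor 4 mm thick. Origin: centre of the underside, on the bench. Three thin washers are stuck in its corners.
- packer38_mid (a point): Centre of another packer of the same plan, 60 x 44 mm, but only 38 mm high. Bystander.
- packer25_mid (a point): Centre of another packer of the same plan, 60 x 44 mm, but only 25 mm high. Bystander.
- stand: Fixed magnetic stand on the rig's right: grey foot 55 x 50 x 50 mm, upright rod 12 mm thick to 250 mm, and from its clamp 200 mm up an arm with a black speed pickup reaching 105 mm to its left (+y), 75 mm towards +x, 145 to 205 mm up. Origin: under the centre of the foot.
- core: Turbo core lying on a wooden cradle, fixed: 145 mm along its x, 116 mm across, 150 mm high. Origin: under the centre of the cradle.
- wheel_mid (a point): Point 15 mm up on the axis of a loose aluminium compressor wheel standing on its back face, 60 mm diameter, 35 mm high. Bystander.
- wrench_grip (a point): Handle of a loose steel wrench 160 mm long, about 10 mm thick, lying along its x. Bystander.
- socket_mid (a point): Centre of a loose chrome socket standing upright, 28 mm diameter, 38 mm high. Bystander.
Mind the look-alikes: they are no part of the job. What is shaped like the part that bears nut_mid but purple or red is not meant. Leave any brown or purple look-alike of the part that bears packer50_mid alone.

How it is judged (in metres and radians):
On the way, in this order (a step that is already met when the one before it is completed fails the run):
1. the nut is in the parts tray, let go (x of nut_mid in the frame of tray between -0.051 and 0.051 m and y of nut_mid in the frame of tray between -0.051 and 0.051 m and z of nut_mid in the frame of tray below 0.03 m and contact force between the fingers and nut below 0.1 N), for 0.2 s.
2. the 50 mm packer stands flush against the riser, let go (x of packer50_mid in the frame of seat between -0.0325 and -0.028 m and y of packer50_mid in the frame of seat between -0.004 and 0.004 m and z of packer50_mid in the frame of seat between 0.022 and 0.028 m and angle between the x axis of packer50_mid and the x axis of seat, either way round below 0.04 rad and angle between packer50_mid's own z axis and vertical below 0.03 rad and contact force between the fingers and packer50 below 0.1 N), for 0.2 s.
At the end, for the whole second after the job is handed in: The 50 mm packer stands flat on the base plate, its end against the riser with under 2.5 mm gap, within 0.04 rad of square and its sides within 4 mm of the riser's; the nut lies in the tray; both at rest and let go (x of packer50_mid in the frame of seat between -0.0325 and -0.028 m and y of packer50_mid in the frame of seat between -0.004 and 0.004 m and z of packer50_mid in the frame of seat between 0.022 and 0.028 m and angle between the x axis of packer50_mid and the x axis of seat, either way round below 0.04 rad and angle between packer50_mid's own z axis and vertical below 0.03 rad and x of nut_mid in the frame of tray between -0.051 and 0.051 m and y of nut_mid in the frame of tray between -0.051 and 0.051 m and z of nut_mid in the frame of tray below 0.03 m and linear speed of packer50 below 0.01 m/s and linear speed of nut below 0.02 m/s); the robot touches nothing.
It fails at once if a bystander (the other packers, the wheel, wrench or socket) moved more than 25 mm (distance of any of packer38_mid, packer25_mid, wheel_mid, wrench_grip, socket_mid from where it was at the start of the episode above 0.025 m).
It fails at once if the bridge leaned on with more than 25 N (contact force between any of the arm, the fingers, packer50 and bridge above 25 N).
It also fails if it takes over 72 s, if anything falls off the work surface, if the arm or the gripper's body presses on something with over 40 N, if the wrist force passes 120 N, or if a joint passes its speed limit or range.

## Robot

A 6-joint arm with a two-finger parallel gripper is mounted at the origin on the work surface. World frame = base frame: x ahead of the robot, y to its left, z up, the work surface at z = 0. Lengths are in m, angles in degrees, forces in N, time in s.
With the tool pointing down it reaches from about 0.3 to 0.75 m from the base axis. Payload 8.5 kg.
Tool frame: the origin (TCP) lies between the finger pads; the fingertips stand 17 mm ahead of it and the grasp point (between the pads) lies 2 mm behind it; z points along the fingers, y is the direction in which the jaws open and shut (so a half turn about z gives the same grasp; the last joint's range is limited). The gripper opens to 85 mm and grips with 20 to 120 N. Pads are 22 mm wide; open, the fingers measure 114 mm over their backs; the gripper's body (76 mm by 85 mm) begins 54 mm behind the grasp point. The pads swing forward as they close: fully open they stand 13 mm farther back than shut.
Start: joints at [52.867, 21.807, 74.336, -0, 83.858, -12.336], TCP at [0.231, 0.499, 0.248] pointing down, gripper open.
Joint ranges: [-178.18, 178.18], [-50.72, 133.34], [12.68, 142.11], [-81.47, 261.47], [9.98, 163.14], [-165.26, 165.26]. Speed limits (degrees/s): [136.94, 136.94, 180, 180, 180, 180].

## Interface

Orientations are given as a 3x3 rotation matrix whose columns are the frame's x, y, z axes.
In Python, from rig import readout, eyes, env gives the robot as it stands.
- The arm moves only by the tool arm_command, never from a script. Its argument "rows" is text: rows parted by semicolons, each of 7 numbers parted by spaces: the closure, from 0 (fully open) to 1 (shut), then the shift along the tool's x, y, z in mm, then the turn, a rotation vector about the tool's x, y, z in degrees. In form: grip dx dy dz rx ry rz; .... A call has 1 to 5 rows; each row shifts and turns the commanded pose from where the row before left it, along the tool's axes as they then stand; what a row does not reach is not made up. A row lasts 1/12 s, in which the tool goes at most 41.7 mm and 7.16 degrees, less where a joint would pass 70% of its speed; a pose out of reach is approached as far as the arm can. A call with a gripper value outside its range is refused whole. The fingers move at their own pace and stop on an object; "squeeze" is the grip in N (left out, the last holds). Time passes only in rows, so rows that do not move let the fingers close. It gives the time, the measured TCP pose, the force and the opening at its end, in the units of the state.
- readout.observe(): the state, without advancing time (a new reading comes with each control period).
- eyes.get_image(name): name is "scene" or "top" or "wrist"; returns the picture (420x560x3 uint8, red, green, blue); there is no depth.
- eyes.camera_model(name): a dict with "mtx" (3x3 intrinsics, pixels), "k1" (the pictures are not rectified: a ray, as slopes to the right and down, at radius r is drawn at 1 + k1 r^2 times it, then the intrinsics apply), "view" (4x4, takes a point from world to camera coordinates). Camera axes: x right, y up, looking along -z (the intrinsics and any distortion apply to the point x, -y, -z); pixel columns grow to the right and rows downward; lengths in m; the calibration is good to about 2 mm. A picture is of the moment at which its call begins: read the wrist's pose just before it. camera_model takes no time and is no camera call; for the wrist camera it gives the pose at the moment of the call.
- env.close_job(): hands the job in, once; it reports no verdict.
The state is a dict: "time_s": time; "q": joint angles; "qvel": joint speeds; "joint_efforts": joint torques, N m; "position": TCP position; "tool_rot": TCP orientation; "ft_force": force on the tool from outside, world axes, zero at the start; "wrist_torque": the same for the moment, N m; "grip_width": finger opening in m.
Only numpy, scipy, OpenCV 4.12 (cv2) and the standard library are available. Lean on these libraries where they do the work, as an engineer would, in place of code of your own. Each camera call takes 0.05 s, during which the arm holds its last target. There are 200 camera calls.

## Working session

There is one attempt and no reset: what is moved stays moved. The work goes in short steps, Python scripts to look and compute and a tool call to move; the robot and the scene stay as the last step left them, time stands still between calls to the robot, and variables do not carry over. Pictures are saved under pics/ and viewed, about 8 in all and at most 12, crops included, and the job is handed in when it is done.

Besides the shell and the picture viewer there is one more tool, called after "Call:" as name(argument=value, ...) on one line, values as JSON. arm_command: Moves the arm, as the interface text tells. Its arguments: {"type":"object","properties":{"rows":{"type":"string"},"squeeze":{"type":"number"}},"required":["rows"]}

```bash
mkdir -p pics; cat > h.py <<'E'
import numpy as np, cv2
from rig import readout, eyes, env
def snap(n,f):
    im=eyes.get_image(n); cv2.imwrite('pics/'+f,cv2.cvtColor(im,cv2.COLOR_RGB2BGR)); return im
def ray(m,u,v):
    K=np.array(m['mtx']);V=np.array(m['view']);k=m['k1']
    d=np.array([(u-K[0,2])/K[0,0],(v-K[1,2])/K[1,1]]);s=d.copy()
    for _ in range(30): s=d/(1+k*(s@s))
    R=V[:3,:3];o=-R.T@V[:3,3]
    return o,R.T@np.array([s[0],-s[1],-1])
def at(m,u,v,z):
    o,d=ray(m,u,v); return o+d*(z-o[2])/d[2]
def proj(m,p):
    K=np.array(m['mtx']);V=np.array(m['view']);c=V[:3,:3]@np.array(p)+V[:3,3]
    s=np.array([c[0],-c[1]])/-c[2]; s=s*(1+m['k1']*(s@s))
    return np.array([K[0,0]*s[0]+K[0,2],K[1,1]*s[1]+K[1,2]])
E
python3 - <<'E'
from h import *
a=snap('top','top.png');b=snap('scene','scene.png')
np.set_printoptions(precision=3,suppress=True)
for n in('top','scene'):
    m=eyes.camera_model(n);V=np.array(m['view']);print(n,m['mtx'],m['k1'],-V[:3,:3].T@V[:3,3])
for f in('top','scene'):
    cv2.imwrite(f'pics/{f}L.png',cv2.resize(cv2.imread(f'pics/{f}.png'),(800,600),interpolation=cv2.INTER_CUBIC))
print(readout.observe())
E
```

```text
top [[523.048   0.    280.738]
 [  0.    523.048 209.615]
 [  0.      0.      1.   ]] 0.010371207893332856 [ 0.54  -0.026  1.459]
scene [[382.84    0.    281.045]
 [  0.    382.84  210.634]
 [  0.      0.      1.   ]] -0.105446677489372 [1.118 0.68  0.821]
{'time_s': 0.1, 'q': array([ 52.866,  21.838,  74.379,  -0.   ,  83.858, -12.336]), 'qvel': array([-0.002, -0.004, -0.133,  0.085, -0.184, -0.077]), 'joint_efforts': array([  0.004, -44.922, -23.166,  -0.   ,   0.004,  -0.   ]), 'position': array([0.231, 0.499, 0.248]), 'tool_rot': array([[-0.908,  0.419, -0.001],
       [ 0.419,  0.908, -0.001],
       [ 0.   , -0.001, -1.   ]]), 'ft_force': array([-0.392,  0.201,  0.597]), 'wrist_torque': array([0.007, 0.038, 0.032]), 'grip_width': 0.08531622117839786}
```

View pics/topL.png

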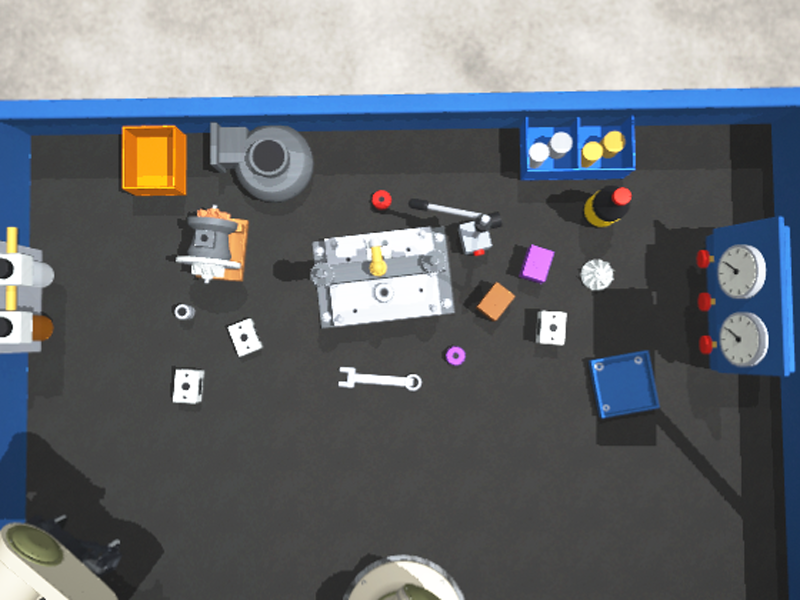

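View pics/sceneL.png

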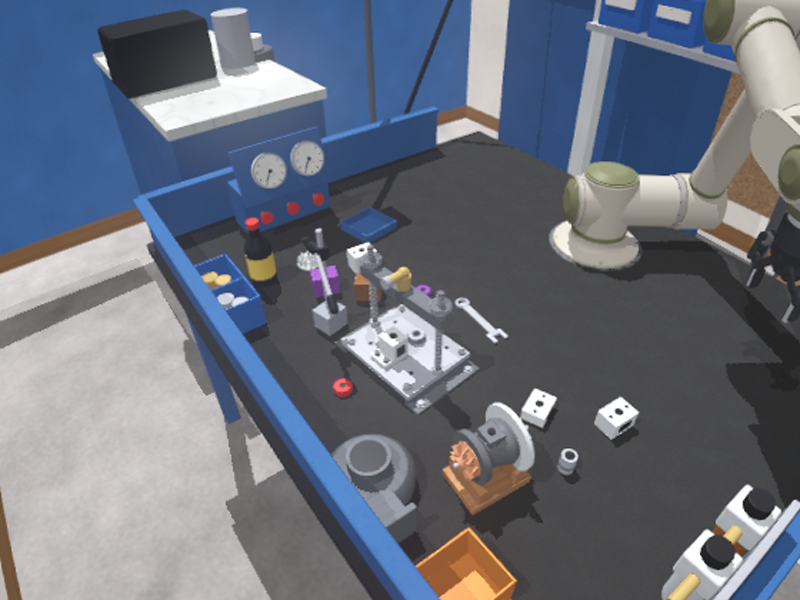

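Top view (800-px scale): three aluminium packers at (245,338), (188,386) and (551,328). The nut is at (384,293) on the plate and the tray at (625,385). The brown (495,301) and purple (538,263) blocks and the red and purple nuts are look-alikes. Enlarged crops should show which packer is 50 mm high.

```bash
python3 - <<'E'
from h import *
t=cv2.imread('pics/top.png');s=cv2.imread('pics/scene.png')
def c(im,u,v,h,w,W,H):
    u,v=int(u/1.42857),int(v/1.42857); u0,v0=u-w//2,v-h//2; print(u0,v0,W/w)
    return cv2.resize(im[v0:v0+h,u0:u0+w],(W,H),interpolation=cv2.INTER_CUBIC)
r1=np.hstack([c(t,245,338,40,40,260,260),c(t,188,386,40,40,260,260),c(t,551,328,40,40,260,260)])
r2=np.hstack([c(s,538,408,40,40,260,260),c(s,617,417,40,40,260,260),c(s,360,255,40,40,260,260)])
cv2.imwrite('pics/m.png',np.vstack([r1,r2]))
cv2.imwrite('pics/rigc.png',c(t,382,275,85,113,798,600))
E
```

```text
151 216 6.5
111 250 6.5
365 209 6.5
356 265 6.5
411 271 6.5
232 158 6.5
211 150 7.061946902654867
```

View pics/m.png

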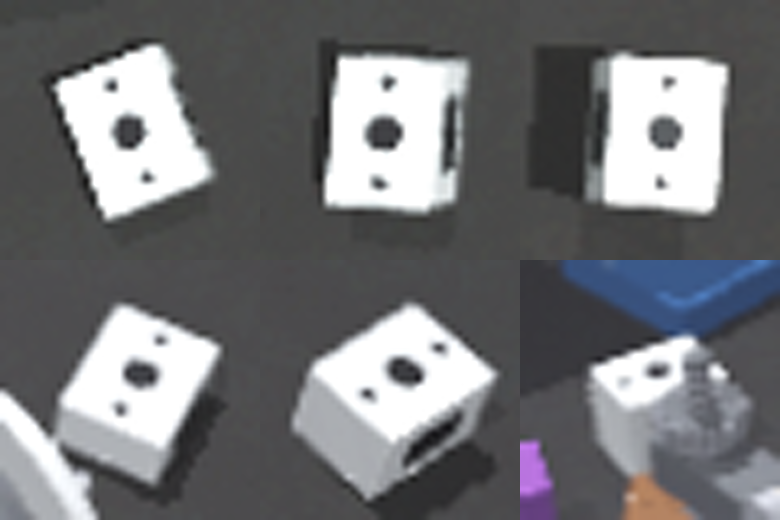

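View pics/rigc.png

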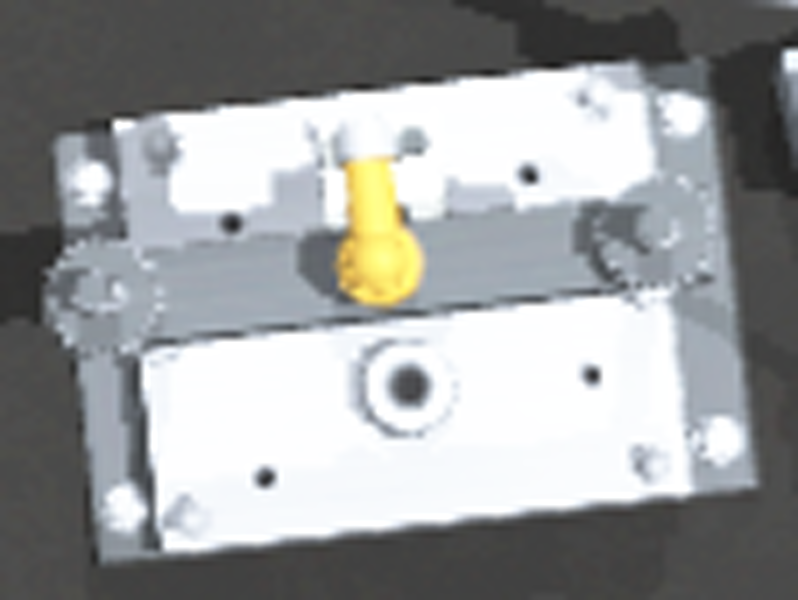

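```bash
cat >> h.py <<'E'
from scipy.optimize import least_squares
np.set_printoptions(precision=4,suppress=True)
def fit(m,loc,px,x0):
    loc=np.array(loc)/1000.
    def f(p):
        c,s=np.cos(p[2]),np.sin(p[2])
        return np.concatenate([proj(m,[p[0]+c*a-s*b,p[1]+s*a+c*b,z])-q for (a,b,z),q in zip(loc,px)])
    r=least_squares(f,x0,loss='soft_l1'); return r.x,r.fun.reshape(-1,2)
E
python3 - <<'E'
from h import *
m=eyes.camera_model('top'); sc=eyes.camera_model('scene')
q=np.array([(112,118),(650,62),(690,495),(160,550),(162,143),(593,97),(187,515),(650,462)])/7.062+[211,150]
loc=[(75,103,30),(75,-103,30),(-95,-103,30),(-95,103,30),(62,85,42),(62,-85,42),(-83,90,42),(-83,-90,42)]
p,r=fit(m,loc,q,[.6,0,0]);print('seat',p,np.degrees(p[2]));print(r)
n=at(m,211+409/7.062,150+388/7.062,.046);c,s=np.cos(p[2]),np.sin(p[2])
d=n[:2]-p[:2];print('nut',n,'in seat',c*d[0]+s*d[1],-s*d[0]+c*d[1])
tr=np.array([at(m,u/1.42857,v/1.42857,.024) for u,v in((590,358),(650,350),(660,408),(600,418))]);print('tray',tr[:,:2],tr.mean(0))
tops={'B188':((260-260,0),(111,250),[(340,57),(447,60),(430,210),(325,205)]),'C551':((0,0),(365,209),[(608,57),(727,63),(714,212),(602,203)])}
for k,(z,o,cs) in tops.items():
    off=260 if k[0]=='B' else 520
    for h in(.038,.05):
        w=np.array([at(m,o[0]+(u-off)/6.5,o[1]+v/6.5,h)[:2] for u,v in cs])
        print(k,h,'ctr',w.mean(0),'yaw',np.degrees(np.arctan2(*((w[0]+w[1]-w[2]-w[3])[::-1]))),'W',np.linalg.norm(w[0]+w[3]-w[1]-w[2])/2,'L',np.linalg.norm(w[0]+w[1]-w[2]-w[3])/2)
        # scene near-left vertical edge check
        ctr=[*w.mean(0),h]; print('  scene top-centre pred', proj(sc,ctr))
print('scene hole B',[411+(405-260)/6.5,271+(372-260)/6.5],'C',[232+(657-520)/6.5,158+(370-260)/6.5])
E
```

```text
seat [0.6648 0.0326 0.0935] 5.356820445970243
[[ 0.4092 -0.0986]
 [-1.2834 -0.2443]
 [-0.2198 -0.0253]
 [-0.1079  0.2124]
 [-0.1537 -0.2075]
 [ 0.8311 -0.4114]
 [-0.092   0.1986]
 [ 0.349   0.6283]]
nut [0.6217 0.0282 0.046 ] in seat -0.04327470500815879 -0.0003936780003751198
tray [[ 0.4931 -0.3621]
 [ 0.5069 -0.476 ]
 [ 0.397  -0.4916]
 [ 0.3793 -0.378 ]] [ 0.4441 -0.4269  0.024 ]
B188 0.038 ctr [0.4492 0.407 ] yaw -6.075138416157517 W 0.044475676877404696 L 0.06221736217009798
  scene top-centre pred [432.6783 286.6096]
B188 0.05 ctr [0.45   0.4034] yaw -6.075138416157502 W 0.044100068164113944 L 0.06169192028838203
  scene top-centre pred [432.509  282.9273]
C551 0.038 ctr [ 0.5511 -0.2902] yaw -4.974464360876969 W 0.04793786168077645 L 0.06150299756200343
  scene top-centre pred [253.0141 176.3156]
C551 0.05 ctr [ 0.551  -0.2879] yaw -4.974464360876993 W 0.04753301391210818 L 0.06098358867607538
  scene top-centre pred [253.1654 173.8105]
scene hole B [433.3076923076923, 288.2307692307692] C [253.07692307692307, 174.92307692307693]
```

```bash
cat >> h.py <<'E'
from scipy.spatial.transform import Rotation as Ro
SEAT=np.array([.6648,.0326,.03]); YAW=5.36
def tool(yaw,tilt):
    c,s=np.cos(np.radians(yaw)),np.sin(np.radians(yaw));a=np.radians(tilt)
    y=np.array([-s,c,0]);z=np.array([np.sin(a)*c,np.sin(a)*s,-np.cos(a)]);return np.c_[np.cross(y,z),y,z]
def plan(p,R,n=None):
    "rows (shift mm, turn deg per row) from the measured pose to p,R"
    o=readout.observe();R0=np.array(o['tool_rot']);rv=Ro.from_matrix(R0.T@R).as_rotvec(degrees=True)
    d=(np.array(p)-o['position'])*1000
    n=n or int(max(np.ceil(np.linalg.norm(d)/41),np.ceil(np.linalg.norm(rv)/7),1))
    print('at',o['position'],'F',o['ft_force'],'w',o['grip_width'],'n',n,'total d tool',R0.T@d)
    for i in range(n):
        Ri=R0@Ro.from_rotvec(rv*i/n,degrees=True).as_matrix(); print((Ri.T@d/n).round(1),(rv/n).round(2))
E
python3 - <<'E'
from h import *
R=tool(YAW,30); nut=np.array([.6217,.0282,.038]); g=nut-R[:,2]*.017
print('grasp tcp',g); plan(g-R[:,2]*.12,R)
E
```

```text
grasp tcp [0.6132 0.0274 0.0527]
at [0.2305 0.4991 0.2478] F [-0.3922  0.2009  0.5971] w 0.08531622117839786 n 15 total d tool [-493.3949 -297.7066   91.3735]
[-32.9 -19.8   6.1] [-0.53 -1.96 -1.96]
[-32. -21.   7.] [-0.53 -1.96 -1.96]
[-31.  -22.2   7.9] [-0.53 -1.96 -1.96]
[-29.9 -23.3   8.7] [-0.53 -1.96 -1.96]
[-28.8 -24.4   9.5] [-0.53 -1.96 -1.96]
[-27.6 -25.4  10.2] [-0.53 -1.96 -1.96]
[-26.3 -26.5  10.9] [-0.53 -1.96 -1.96]
[-25.  -27.4  11.5] [-0.53 -1.96 -1.96]
[-23.7 -28.4  12.1] [-0.53 -1.96 -1.96]
[-22.3 -29.3  12.6] [-0.53 -1.96 -1.96]
[-20.8 -30.1  13.1] [-0.53 -1.96 -1.96]
[-19.3 -31.   13.5] [-0.53 -1.96 -1.96]
[-17.8 -31.7  13.8] [-0.53 -1.96 -1.96]
[-16.2 -32.4  14.1] [-0.53 -1.96 -1.96]
[-14.6 -33.1  14.3] [-0.53 -1.96 -1.96]
```

Call:
arm_command(rows="0.3 -33 -20 6 -0.5 -2 -2; 0.3 -32 -21 7 -0.5 -2 -2; 0.3 -31 -22 8 -0.5 -2 -2; 0.3 -30 -23 9 -0.5 -2 -2; 0.3 -29 -24 9 -0.5 -2 -2", squeeze=40)

```text
time_s: 0.52
position: [0.3396, 0.3392, 0.218]
tool_rot: [[-0.952, 0.25, 0.179], [0.251, 0.968, -0.019], [-0.178, 0.027, -0.984]]
ft_force: [1.3, 0.3, -0.7]
grip_width: 0.0595
```

Call:
arm_command(rows="0.3 -28 -25 10 -0.5 -2 -2; 0.3 -26 -26 11 -0.5 -2 -2; 0.3 -25 -27 12 -0.5 -2 -2; 0.3 -24 -28 12 -0.5 -2 -2; 0.3 -22 -29 13 -0.5 -2 -2")

```text
time_s: 0.93
position: [0.4488, 0.1823, 0.1887]
tool_rot: [[-0.933, 0.074, 0.352], [0.077, 0.997, -0.004], [-0.351, 0.023, -0.936]]
ft_force: [0.7, 0.5, 0.6]
grip_width: 0.0597
```

Call:
arm_command(rows="0.3 -21 -30 13 -0.5 -2 -2; 0.3 -19 -31 13 -0.5 -2 -2; 0.3 -18 -32 13 -0.5 -2 -2; 0.3 -16 -32 12 -0.5 -2 -2; 0.3 -14 -33 12 -0.5 -2 -2")

```text
time_s: 1.35
position: [0.5522, 0.0272, 0.1656]
tool_rot: [[-0.858, -0.097, 0.504], [-0.09, 0.995, 0.04], [-0.506, -0.011, -0.863]]
ft_force: [0.8, 0.6, 0.3]
grip_width: 0.0597
```

```bash
python3 - <<'E'
from h import *
im=snap('wrist','w1.png')
m=eyes.camera_model('wrist');V=np.array(m['view']);o=readout.observe();R=np.array(o['tool_rot'])
print('cam in tool',R.T@(-V[:3,:3].T@V[:3,3]-o['position']), m['mtx'],m['k1'])
print('nut top pred',proj(m,[.6217,.0282,.046]),'seat pred',proj(m,SEAT))
Rt=tool(YAW,30);g=np.array([.6132,.0274,.0527]);plan(g-Rt[:,2]*.05,Rt)
E
```

```text
cam in tool [ 0.0663 -0.0003 -0.1258] [[297.4612   0.     271.064 ]
 [  0.     297.4612 205.9457]
 [  0.       0.       1.    ]] -0.05690578063813552
nut top pred [272.2254 196.7501] seat pred [272.392  215.7915]
at [0.5551 0.0227 0.1651] F [ 3.6479 -4.9892 -0.5875] w 0.05958046376996262 n 2 total d tool [ 6.4995  0.0991 76.4467]
[ 3.2  0.  38.2] [-0.3   0.29  0.39]
[ 3.1 -0.2 38.2] [-0.3   0.29  0.39]
```

View pics/w1.png

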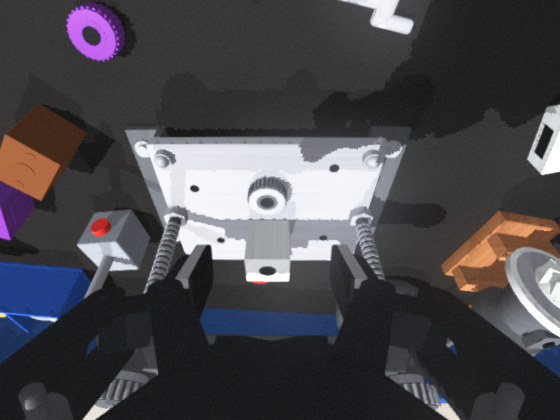

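The nut's hole is at (267,203), in front of the riser (its foot is near (265,219)). The nut is bright steel, and the purple look-alike is off at (95,33).

```bash
python3 - <<'E'
from h import *
m=eyes.camera_model('wrist')
print('nut',at(m,267,203,.046),'plate front corners',at(m,137,138,.03),at(m,389,140,.03))
print('riser foot L/R', at(m,289.5,219,.03),at(m,247,219,.03))
o=readout.observe();print(o['position'],o['ft_force'])
Rt=tool(YAW,30);g=np.r_[at(m,267,203,.046)[:2],.038]-Rt[:,2]*.017;g[2]=.0535;print(g);plan(g-Rt[:,2]*.05,Rt)
for c,q in(((-95,103),(-95,-103))),: pass
for c in((-95,103),(-95,-103),(0,22),(0,-22),(-83,90)):
    a=np.radians(YAW);p=SEAT+np.r_[np.cos(a)*c[0]-np.sin(a)*c[1],np.sin(a)*c[0]+np.cos(a)*c[1],0]/1000;print(c,proj(m,p))
im=cv2.imread('pics/w1.png');cv2.imwrite('pics/w1c.png',cv2.resize(im[125:235,185:350],(800,533),interpolation=cv2.INTER_CUBIC))
E
```

```text
nut [0.6303 0.0242 0.046 ] plate front corners [ 0.5819 -0.0899  0.03  ] [0.5609 0.1188 0.03  ]
riser foot L/R [0.6677 0.0511 0.03  ] [0.673  0.0063 0.03  ]
[0.5551 0.0227 0.1651] [ 3.6479 -4.9892 -0.5875]
[0.6218 0.0234 0.0535]
at [0.5551 0.0227 0.1651] F [ 3.6479 -4.9892 -0.5875] w 0.05958046376996262 n 2 total d tool [-0.9089 -4.7335 79.9817]
[-0.5 -2.4 40. ] [-0.3   0.29  0.39]
[-0.7 -2.6 40. ] [-0.3   0.29  0.39]
(-95, 103) [397.786  140.5878]
(-95, -103) [149.7653 136.971 ]
(0, 22) [293.3648 216.1276]
(0, -22) [251.4365 215.4501]
(-83, 90) [378.5987 152.1231]
```

View pics/w1c.png

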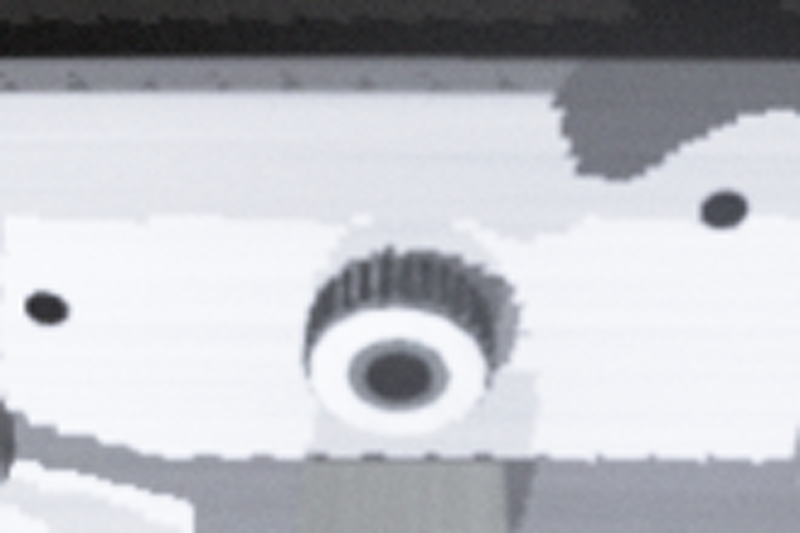

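```bash
python3 - <<'E'
from h import *
im0=cv2.imread('pics/w1.png'); m=eyes.camera_model('wrist'); snap('wrist','w2.png'); im=cv2.imread('pics/w2.png')
t=im0[170:225,240:296]; r=cv2.matchTemplate(im,t,cv2.TM_CCOEFF_NORMED); _,v,_,l=cv2.minMaxLoc(r)
d=np.array(l)-[240,170]; print(v,d)
px=lambda u,v:at(m,u+d[0],v+d[1],.03)
n=at(m,267.2+d[0],202.7+d[1],.046);print('nut',n,'foot',px(289.8,219.9),px(247.3,219.9),'pl',px(137,138),px(389,140))
Rt=tool(YAW,30);g=np.r_[n[:2],.038]-Rt[:,2]*.017;g[2]=.0535;print(g);plan(g-Rt[:,2]*.05,Rt)
E
```

```text
0.9862195253372192 [ 5 -2]
nut [0.6267 0.0287 0.046 ] foot [0.6653 0.0564 0.03  ] [0.6706 0.0118 0.03  ] pl [ 0.5795 -0.0852  0.03  ] [0.5586 0.1222 0.03  ]
[0.6183 0.0279 0.0535]
at [0.5532 0.0251 0.165 ] F [-0.4512 -0.1274 -0.47  ] w 0.05967086555896868 n 2 total d tool [-0.0817 -2.4767 79.1385]
[-0.  -1.2 39.6] [-0.28  0.16  0.17]
[-0.2 -1.4 39.6] [-0.28  0.16  0.17]
```

Call:
arm_command(rows="0.3 0 -1.2 40 -0.3 0.2 0.2; 0.3 0 -1.3 40 -0.3 0.2 0.2; 0.3 0 0 20 0 0 0; 0.3 0 0 15 0 0 0; 0.3 0 0 0 0 0 0")

```text
time_s: 1.87
position: [0.6088, 0.0328, 0.0636]
tool_rot: [[-0.865, -0.096, 0.492], [-0.082, 0.995, 0.051], [-0.495, 0.004, -0.869]]
ft_force: [0.2, -0.2, -0.5]
grip_width: 0.0598
```

Call:
arm_command(rows="0.3 0 0 4 0 0 0; 0.3 0 0 4 0 0 0; 0.3 0 0 0 0 0 0")

```text
time_s: 2.12
position: [0.6132, 0.0326, 0.0601]
tool_rot: [[-0.863, -0.096, 0.497], [-0.082, 0.995, 0.05], [-0.499, 0.002, -0.867]]
ft_force: [0.1, -0.4, 0.1]
grip_width: 0.0596
```

```bash
python3 - <<'E'
from h import *
snap('wrist','w3.png');plan([.6163,.0279,.0535],tool(YAW,30))
E
```

```text
at [0.6132 0.0325 0.0603] F [ 0.0238 -0.0151 -0.0525] w 0.059981541932139594 n 1 total d tool [ 1.0919 -4.9021  7.2382]
[ 1.1 -4.9  7.2] [ 0.19 -0.05  0.07]
```

View pics/w3.png

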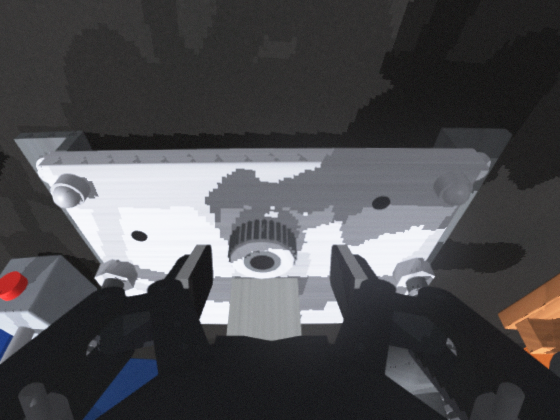

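Nut at (262,262), finger midline at 271. That is about 5 mm off in tool -y, which agrees with the computed figure.

Call:
arm_command(rows="0.3 0 -5 0 0 0 0; 0.3 0 0 5 0 0 0; 0.3 0 0 0 0 0 0")

```text
time_s: 2.42
position: [0.6164, 0.0272, 0.0551]
tool_rot: [[-0.863, -0.095, 0.496], [-0.081, 0.995, 0.05], [-0.499, 0.002, -0.867]]
ft_force: [-0.7, -0.3, -0.1]
grip_width: 0.0601
```

Call:
arm_command(rows="0.8 0 0 0 0 0 0; 0.8 0 0 0 0 0 0; 0.8 0 0 0 0 0 0; 0.8 0 0 0 0 0 0; 0.8 0 0 0 0 0 0", squeeze=40)

```text
time_s: 2.83
position: [0.6162, 0.0276, 0.0556]
tool_rot: [[-0.863, -0.096, 0.496], [-0.082, 0.995, 0.05], [-0.499, 0.002, -0.867]]
ft_force: [-3.2, 0.4, 4.7]
grip_width: 0.0329
```

Call:
arm_command(rows="0.8 0 0 0 0 0 0")

```text
time_s: 2.92
position: [0.6162, 0.0276, 0.0556]
tool_rot: [[-0.863, -0.096, 0.497], [-0.082, 0.995, 0.05], [-0.499, 0.002, -0.867]]
ft_force: [-3.2, -1.4, 5.2]
grip_width: 0.0327
```

```bash
python3 - <<'E'
from h import *
im=snap('wrist','w4.png');o=readout.observe();print(o['grip_width'],o['ft_force'],o['position'])
i=cv2.imread('pics/w4.png');cv2.imwrite('pics/w4c.png',cv2.resize(i[190:340,170:370],(800,600),interpolation=cv2.INTER_CUBIC))
E
```

```text
0.03314077432337171 [-3.6733 -0.5275  6.0633] [0.6162 0.0276 0.0555]
```

View pics/w4c.png

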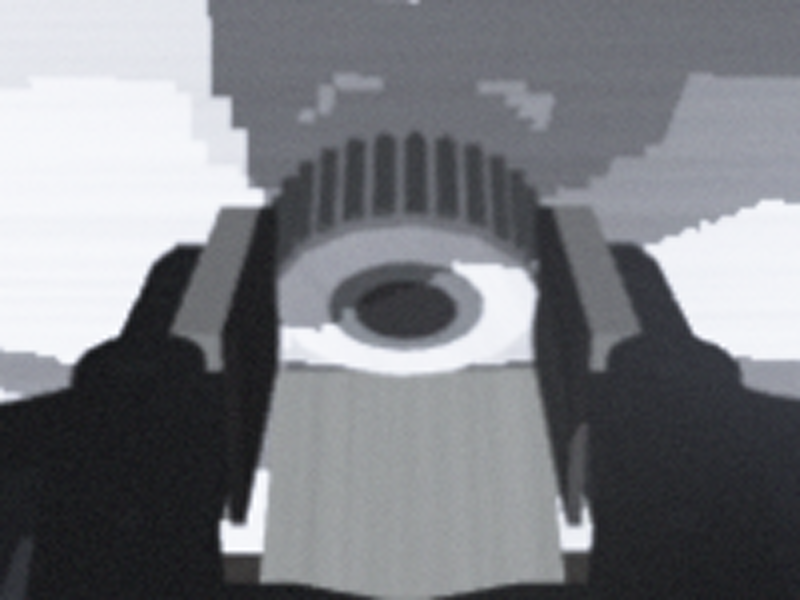

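The nut is gripped squarely between the pads. Back out, then plan the route to the tray.

Call:
arm_command(rows="0.8 0 0 -15 0 0 0; 0.8 0 0 -35 0 0 0; 0.8 0 0 -40 0 0 0; 0.8 0 0 -40 0 0 0; 0.8 0 0 -20 0 0 0", squeeze=60)

```text
time_s: 3.38
position: [0.5406, 0.0201, 0.1883]
tool_rot: [[-0.862, -0.096, 0.498], [-0.082, 0.995, 0.049], [-0.501, 0.001, -0.866]]
ft_force: [0.8, 0.4, -0.7]
grip_width: 0.0316
```

```bash
python3 - <<'E'
from h import *
R=tool(6.5,30);t=np.array([.444,-.427,.12])-R[:,2]*.017;plan(t,R)
print(t)
E
```

```text
at [0.5406 0.0201 0.1883] F [ 0.7838  0.3613 -0.7056] w 0.03160633031165913 n 12 total d tool [ 154.2394 -436.0194  -27.9655]
[ 12.9 -36.3  -2.3] [-0.04  0.   -0.07]
[ 12.9 -36.3  -2.4] [-0.04  0.   -0.07]
[ 12.9 -36.3  -2.4] [-0.04  0.   -0.07]
[ 13.  -36.3  -2.4] [-0.04  0.   -0.07]
[ 13.  -36.3  -2.4] [-0.04  0.   -0.07]
[ 13.1 -36.2  -2.4] [-0.04  0.   -0.07]
[ 13.1 -36.2  -2.5] [-0.04  0.   -0.07]
[ 13.2 -36.2  -2.5] [-0.04  0.   -0.07]
[ 13.2 -36.2  -2.5] [-0.04  0.   -0.07]
[ 13.3 -36.2  -2.5] [-0.04  0.   -0.07]
[ 13.3 -36.1  -2.5] [-0.04  0.   -0.07]
[ 13.4 -36.1  -2.6] [-0.04  0.   -0.07]
[ 0.4356 -0.428   0.1347]
```

Call:
arm_command(rows="0.8 13 -36 -2 0 0 0; 0.8 13 -36 -2 0 0 0; 0.8 13 -36 -2 0 0 0; 0.8 13 -36 -2 0 0 0; 0.8 13 -36 -2 0 0 0")

```text
time_s: 3.8
position: [0.4972, -0.1663, 0.1608]
tool_rot: [[-0.863, -0.096, 0.496], [-0.082, 0.995, 0.05], [-0.499, 0.003, -0.867]]
ft_force: [0.3, 0.4, -0.8]
grip_width: 0.0317
```

Call:
arm_command(rows="0.8 13 -36 -2 0 0 0; 0.8 13 -36 -3 0 0 0; 0.8 13 -36 -3 0 0 0; 0.8 13 -36 -3 0 0 0; 0.8 13 -36 -3 0 0 0")

```text
time_s: 4.22
position: [0.477, -0.3419, 0.163]
tool_rot: [[-0.89, -0.06, 0.452], [-0.05, 0.998, 0.035], [-0.453, 0.009, -0.891]]
ft_force: [0.2, -0.5, 0.1]
grip_width: 0.0321
```

Call:
arm_command(rows="0.8 13 -36 -3 0 0 0; 0.8 13 -36 -3 0 0 0; 0.8 0 0 0 0 0 0; 0.8 0 0 0 0 0 0")

```text
time_s: 4.55
position: [0.4688, -0.4124, 0.1643]
tool_rot: [[-0.9, -0.041, 0.434], [-0.031, 0.999, 0.03], [-0.435, 0.013, -0.901]]
ft_force: [0.7, 1.3, -1.5]
grip_width: 0.0321
```

```bash
python3 - <<'E'
from h import *
R=tool(6.5,30);t=np.array([.444,-.427,.12])-R[:,2]*.017;t[2]=.036;plan(t,R)
snap('wrist','w5.png');m=eyes.camera_model('wrist');print(proj(m,[.444,-.427,.02]))
E
```

```text
at [ 0.4688 -0.4124  0.1643] F [ 0.7149  1.2692 -1.5201] w 0.032118396669971364 n 4 total d tool [ 86.165  -15.8986 100.6971]
[21.5 -4.  25.2] [-0.32 -1.05 -1.01]
[22.1 -3.7 24.8] [-0.32 -1.05 -1.01]
[22.6 -3.5 24.3] [-0.32 -1.05 -1.01]
[23.1 -3.2 23.9] [-0.32 -1.05 -1.01]
[249.6947  99.3176]
```

View pics/w5.png

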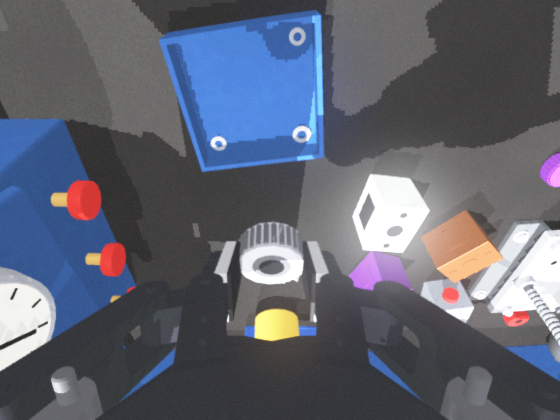

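The nut is held, and the tray centre at (245,92) matches the predicted (250,99).

```bash
python3 - <<'E'
from h import *
o=readout.observe();print(o['q'])
R=tool(3,20);t=np.array([.444,-.427,.12])-R[:,2]*.017;t[2]=.075;plan(t,R)
E
```

```text
[ -61.1376   28.067    83.1654   27.0297   60.2592 -165.206 ]
at [ 0.469  -0.4109  0.1644] F [-0.9011  1.4402 -0.8219] w 0.03172090447444344 n 3 total d tool [ 67.0845 -16.3518  66.6451]
[22.4 -5.5 22.2] [ 0.17  1.92 -0.29]
[21.6 -5.3 23. ] [ 0.17  1.92 -0.29]
[20.9 -5.1 23.7] [ 0.17  1.92 -0.29]
```

```bash
python3 - <<'E'
from h import *
R=tool(-15,15);t=np.array([.444,-.427,.12])-R[:,2]*.017;t[2]=.075;plan(t,R,4)
E
```

```text
at [ 0.469  -0.4109  0.1644] F [-0.9011  1.4402 -0.8219] w 0.03172090447444344 n 4 total d tool [ 65.6376 -14.9755  67.3644]
[16.4 -3.7 16.8] [1.7  2.64 4.02]
[15.3 -4.3 17.7] [1.7  2.64 4.02]
[14.2 -4.8 18.5] [1.7  2.64 4.02]
[13.  -5.2 19.3] [1.7  2.64 4.02]
```

Call:
arm_command(rows="0.8 16 -4 17 1.7 2.6 4; 0.8 15 -4 18 1.7 2.6 4; 0.8 14 -5 18 1.7 2.6 4; 0.8 13 -5 19 1.7 2.7 4; 0.8 0 0 0 0 0 0")

```text
time_s: 5.02
position: [0.4403, -0.423, 0.0729]
tool_rot: [[-0.934, 0.258, 0.246], [0.25, 0.966, -0.062], [-0.254, 0.003, -0.967]]
ft_force: [-0.9, 0.6, -1.6]
grip_width: 0.0317
```

```bash
python3 - <<'E'
from h import *
print(readout.observe()['q'])
R=tool(-15,15);t=np.array([.444,-.427,.12])-R[:,2]*.017;t[2]=.036;plan(t,R,3)
E
```

```text
[ -59.1112   33.9081   87.4165   13.7684   48.9605 -142.3304]
at [ 0.4403 -0.423   0.0729] F [-0.8547  0.5832 -1.6477] w 0.031680556421776015 n 3 total d tool [ 9.1606 -3.0201 35.7312]
[ 3.1 -1.  11.9] [ 0.07 -0.09  0.  ]
[ 3.1 -1.  11.9] [ 0.07 -0.09  0.  ]
[ 3.1 -1.  11.9] [ 0.07 -0.09  0.  ]
```

Call:
arm_command(rows="0.8 3 -1 12 0 0 0; 0.8 3 -1 12 0 0 0; 0.8 3 -1 11 0 0 0; 0.8 0 0 0 0 0 0")

```text
time_s: 5.35
position: [0.4405, -0.4278, 0.039]
tool_rot: [[-0.934, 0.255, 0.251], [0.247, 0.967, -0.065], [-0.259, 0.001, -0.966]]
ft_force: [-1.0, -0.1, -1.8]
grip_width: 0.0322
```

Call:
arm_command(rows="0.45 0 0 0 0 0 0; 0.4 0 0 0 0 0 0; 0.35 0 0 0 0 0 0; 0.35 0 0 0 0 0 0")

```text
time_s: 5.68
position: [0.4409, -0.4292, 0.0412]
tool_rot: [[-0.933, 0.257, 0.253], [0.247, 0.966, -0.069], [-0.262, -0.002, -0.965]]
ft_force: [0.3, -0.2, -0.2]
grip_width: 0.0553
```

Call:
arm_command(rows="0.35 0 0 -15 0 0 0; 0.35 0 0 -35 0 0 0; 0.35 0 0 -40 0 0 0; 0.35 0 0 -20 0 0 0; 0 0 0 0 0 0 0")

```text
time_s: 6.1
position: [0.4132, -0.4228, 0.1519]
tool_rot: [[-0.932, 0.258, 0.256], [0.246, 0.966, -0.076], [-0.267, -0.008, -0.964]]
ft_force: [0.8, 0.1, 0.2]
grip_width: 0.0658
```

```bash
python3 - <<'E'
from h import *
o=readout.observe();print(o['position'],o['grip_width'])
snap('wrist','w6.png');snap('top','t2.png');m=eyes.camera_model('wrist')
a=cv2.imread('pics/w6.png');t=cv2.imread('pics/t2.png')[195:300,360:480]
cv2.imwrite('pics/c6.png',np.hstack([cv2.resize(a,(400,300)),cv2.resize(t,(343,300),interpolation=cv2.INTER_CUBIC)]))
E
```

```text
[ 0.4132 -0.4228  0.1519] 0.065844338461953
```

View pics/c6.png

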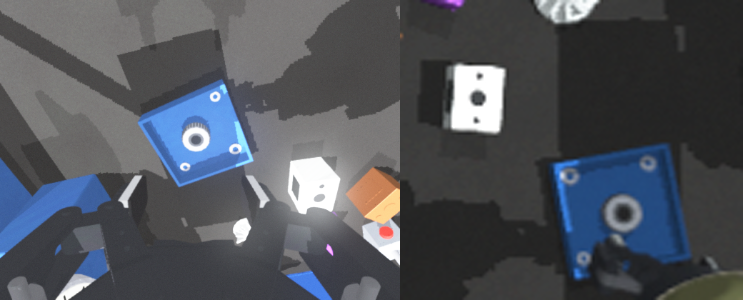

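The nut lies in the tray centre, let go. Now the 50 mm packer, the tallest of the three white ones (height ~46–50 measured, against 38 for the other).

```bash
python3 - <<'E'
from h import *
m=eyes.camera_model('top');c=at(m,365+145/6.5,209+132/6.5,.05);print('hole',c)
a=np.radians(-5);R=tool(-5,30);g=np.r_[c[:2]-.012*np.array([np.cos(a),np.sin(a)]),.03];print(g)
plan(g-R[:,2]*.11,R)
E
```

```text
hole [ 0.5517 -0.2889  0.05  ]
[ 0.5397 -0.2878  0.03  ]
at [ 0.4129 -0.4215  0.1473] F [ 0.8072 -0.422   0.347 ] w 0.0799209080644524 n 4 total d tool [-27.0664 152.3931  29.8439]
[-6.8 38.1  7.5] [-0.99 -3.7  -2.28]
[-7.8 37.7  8.6] [-0.99 -3.7  -2.28]
[-8.7 37.2  9.8] [-0.99 -3.7  -2.28]
[-9.5 36.6 11. ] [-0.99 -3.7  -2.28]
```

Call:
arm_command(rows="0.3 -7 38 7 -1 -3.7 -2.3; 0.3 -8 38 9 -1 -3.7 -2.3; 0.3 -9 37 10 -1 -3.7 -2.3; 0.3 -9 37 11 -1 -3.7 -2.3; 0.3 0 0 0 0 0 0")

```text
time_s: 6.62
position: [0.4849, -0.2758, 0.1211]
tool_rot: [[-0.865, 0.08, 0.496], [0.074, 0.997, -0.032], [-0.497, 0.009, -0.868]]
ft_force: [-0.5, -0.2, -0.7]
grip_width: 0.0596
```

Call:
arm_command(rows="0.3 0 0 0 0 0 0; 0.3 0 0 0 0 0 0; 0.3 0 0 0 0 0 0")

```text
time_s: 6.87
position: [0.4854, -0.2837, 0.1243]
tool_rot: [[-0.863, 0.087, 0.497], [0.076, 0.996, -0.042], [-0.499, 0.001, -0.867]]
ft_force: [0.8, -0.9, -0.2]
grip_width: 0.0598
```

```bash
python3 - <<'E'
from h import *
m=eyes.camera_model('wrist');snap('wrist','w7.png');print(readout.observe()['q'])
c=np.array([.5517,-.2889]);a=np.radians(-5)
for q in((0,0),(-30,22),(-30,-22),(30,22),(30,-22)):
    p=[c[0]+(np.cos(a)*q[0]-np.sin(a)*q[1])/1000,c[1]+(np.sin(a)*q[0]+np.cos(a)*q[1])/1000];print(q,proj(m,[*p,.05]),proj(m,[*p,0]))
i=cv2.imread('pics/w7.png');cv2.imwrite('pics/w7c.png',cv2.resize(i[90:300,140:420],(800,600),interpolation=cv2.INTER_CUBIC))
plan([.5397,-.2878,.03],tool(-5,30))
E
```

```text
[ -51.7143   23.8262  101.9423   35.894    38.4289 -162.1641]
(0, 0) [272.0445 236.6925] [271.8521 194.135 ]
(-30, 22) [302.2761 210.7745] [297.8305 168.277 ]
(-30, -22) [242.0193 210.8166] [246.018  168.3028]
(30, 22) [297.094  258.2339] [293.9674 216.2661]
(30, -22) [246.8062 258.2801] [249.6011 216.2981]
at [ 0.4854 -0.2838  0.1244] F [0.4693 0.3583 0.283 ] w 0.059605099414299735 n 3 total d tool [ -0.0569   0.5978 109.0183]
[-0.   0.2 36.3] [ 0.03 -0.02 -0.01]
[-0.   0.2 36.3] [ 0.03 -0.02 -0.01]
[ 0.   0.2 36.3] [ 0.03 -0.02 -0.01]
```

View pics/w7c.png

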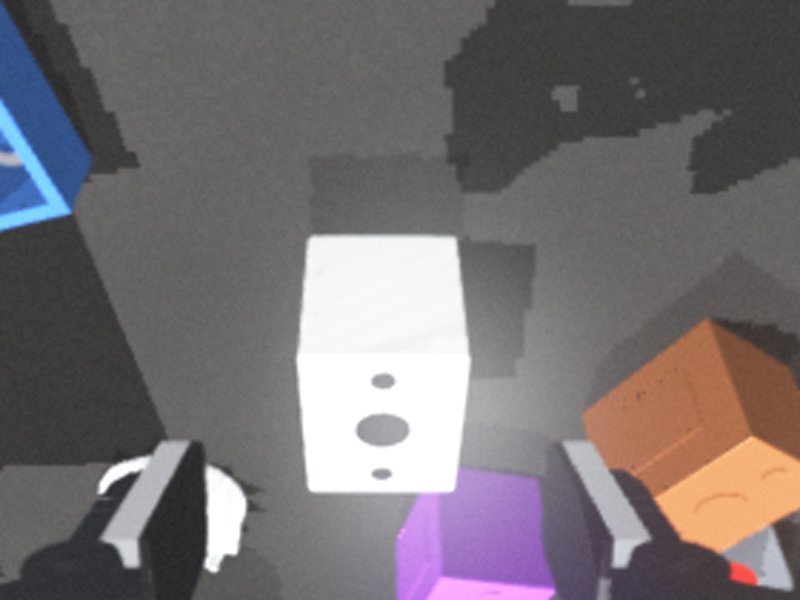

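The height span (42 px observed, 42 predicted for 50 mm) confirms this is the 50 mm packer. It sits about 4 mm farther in x than planned and square to the tool. Going in.

Call:
arm_command(rows="0.36 -2 1 36 0 0 0; 0.36 -2 1 36 0 0 0; 0.36 0 0 20 0 0 0; 0.36 0 0 0 0 0 0; 0.36 0 0 0 0 0 0", squeeze=40)

```text
time_s: 7.33
position: [0.5366, -0.285, 0.0482]
tool_rot: [[-0.866, 0.087, 0.493], [0.077, 0.996, -0.041], [-0.495, 0.002, -0.869]]
ft_force: [-0.9, -0.1, 0.0]
grip_width: 0.0546
```

```bash
python3 - <<'E'
from h import *
print(readout.observe()['q']);plan([.544,-.2862,.03],tool(-5,30))
E
```

```text
[ -46.9265   34.3605   99.1829   41.3617   30.174  -165.1974]
at [ 0.5366 -0.285   0.0482] F [-0.9134 -0.0592  0.0027] w 0.054638137443859085 n 1 total d tool [ 2.5172 -0.6162 19.4548]
[ 2.5 -0.6 19.5] [ 0.12 -0.34 -0.07]
```

```bash
python3 - <<'E'
from h import *
plan([.540,-.2856,.032],tool(-5,22),3)
E
```

```text
at [ 0.5366 -0.285   0.0482] F [-0.9134 -0.0592  0.0027] w 0.054638137443859085 n 3 total d tool [ 5.0362 -0.3627 15.7198]
[ 1.7 -0.1  5.2] [ 0.04  2.55 -0.02]
[ 1.4 -0.1  5.3] [ 0.04  2.55 -0.02]
[ 1.2 -0.1  5.4] [ 0.04  2.55 -0.02]
```

Call:
arm_command(rows="0.36 1.7 -0.1 5.2 0 2.5 0; 0.36 1.4 -0.1 5.3 0 2.5 0; 0.36 1.2 -0.1 5.4 0 2.5 0; 0.36 0 0 0 0 0 0; 0.36 0 0 0 0 0 0")

```text
time_s: 7.75
position: [0.5401, -0.2857, 0.0338]
tool_rot: [[-0.921, 0.087, 0.379], [0.081, 0.996, -0.033], [-0.38, 0.001, -0.925]]
ft_force: [0.1, 0.6, 0.8]
grip_width: 0.0545
```

Call:
arm_command(rows="0.7 0 0 0 0 0 0; 0.7 0 0 0 0 0 0; 0.7 0 0 0 0 0 0; 0.7 0 0 0 0 0 0; 0.7 0 0 0 0 0 0", squeeze=70)

```text
time_s: 8.17
position: [0.5399, -0.2856, 0.0338]
tool_rot: [[-0.921, 0.088, 0.378], [0.082, 0.996, -0.033], [-0.38, 0.001, -0.925]]
ft_force: [-2.4, -0.0, 5.9]
grip_width: 0.0432
```

```bash
python3 - <<'E'
from h import *
o=readout.observe();print(o['q'],o['tool_rot'],o['position'],o['ft_force'],o['grip_width'])
E
```

```text
[ -44.6124   36.1522   94.7433   25.5302   34.2571 -148.9245] [[-0.9215  0.0879  0.3784]
 [ 0.0817  0.9961 -0.0325]
 [-0.3798  0.0009 -0.9251]] [ 0.5399 -0.2856  0.0338] [-2.3878 -0.0498  5.8696] 0.04318152664262191
```

Call:
arm_command(rows="0.7 -8 0 -18 0 0 0; 0.7 -15 0 -37 0 0 0; 0.7 -15 0 -37 0 0 0; 0.7 0 0 0 0 0 0")

```text
time_s: 8.5
position: [0.5422, -0.2872, 0.1398]
tool_rot: [[-0.918, 0.088, 0.386], [0.079, 0.996, -0.039], [-0.388, -0.006, -0.922]]
ft_force: [1.4, -0.5, -0.8]
grip_width: 0.0429
```

```bash
sed -i 's/^SEAT=.*/SEAT=np.array([.668,.034,.03]); YAW=5.5/' h.py; cat >> h.py <<'E'
def seatp(x,y,z):
    a=np.radians(YAW);return SEAT+np.array([np.cos(a)*x-np.sin(a)*y,np.sin(a)*x+np.cos(a)*y,z])/1000
E
python3 - <<'E'
from h import *
t=seatp(-96,0,45);plan(np.r_[t[:2],.13],tool(YAW,22.3))
E
```

```text
at [ 0.5422 -0.2872  0.1398] F [ 1.3607 -0.5133 -0.8183] w 0.04292650973781793 n 8 total d tool [  0.5491 313.5105   8.4916]
[ 0.1 39.2  1.1] [-0.54  0.06 -1.2 ]
[-0.8 39.2  1.4] [-0.54  0.06 -1.2 ]
[-1.6 39.1  1.8] [-0.54  0.06 -1.2 ]
[-2.4 39.1  2.2] [-0.54  0.06 -1.2 ]
[-3.2 39.   2.5] [-0.54  0.06 -1.2 ]
[-4.  38.9  2.9] [-0.54  0.06 -1.2 ]
[-4.9 38.8  3.3] [-0.54  0.06 -1.2 ]
[-5.7 38.6  3.6] [-0.54  0.06 -1.2 ]
```

Call:
arm_command(rows="0.7 0 39 1 -0.5 0 -1.2; 0.7 -1 39 1 -0.5 0 -1.2; 0.7 -2 39 2 -0.5 0 -1.2; 0.7 -2 39 2 -0.5 0 -1.2; 0.7 -3 39 2 -0.5 0 -1.2")

```text
time_s: 8.92
position: [0.5581, -0.0891, 0.1276]
tool_rot: [[-0.926, -0.027, 0.377], [-0.023, 1.0, 0.014], [-0.378, 0.004, -0.926]]
ft_force: [0.3, -0.9, -2.5]
grip_width: 0.0431
```

Call:
arm_command(rows="0.7 -4 39 3 -0.5 0 -1.2; 0.7 -5 39 3 -0.5 0 -1.2; 0.7 -6 39 4 -0.5 0 -1.2; 0.7 0 0 0 0 0 0; 0.7 0 0 0 0 0 0")

```text
time_s: 9.33
position: [0.5701, 0.0289, 0.1243]
tool_rot: [[-0.922, -0.098, 0.375], [-0.089, 0.995, 0.041], [-0.377, 0.004, -0.926]]
ft_force: [-0.5, -1.2, -3.1]
grip_width: 0.0434
```

```bash
python3 - <<'E'
from h import *
m=eyes.camera_model('wrist');snap('wrist','w8.png');print(readout.observe()['q'])
t=seatp(-96,0,45);plan(np.r_[t[:2],.080],tool(YAW,22.3))
for c in((0,22,0),(0,-22,0),(-95,103,0),(-95,-103,0),(0,0,50)): print(c,proj(m,seatp(*c)))
i=cv2.imread('pics/w8.png');cv2.imwrite('pics/w8c.png',cv2.resize(i[100:310,140:420],(800,600),interpolation=cv2.INTER_CUBIC))
E
```

```text
[ -12.0164   24.3828   97.3636   11.034    37.5722 -114.9808]
at [0.5704 0.0274 0.1244] F [ 0.5998  0.6707 -2.28  ] w 0.04320613470139528 n 2 total d tool [15.1416 -2.9548 41.7982]
[ 7.6 -1.5 20.9] [ 0.09 -0.06 -0.05]
[ 7.6 -1.4 20.9] [ 0.09 -0.06 -0.05]
(0, 22, 0) [290.1055 261.3261]
(0, -22, 0) [242.3322 261.3948]
(-95, 103, 0) [405.3038 172.6778]
(-95, -103, 0) [124.8747 172.9349]
(0, 0, 50) [265.6602 308.9426]
```

View pics/w8c.png

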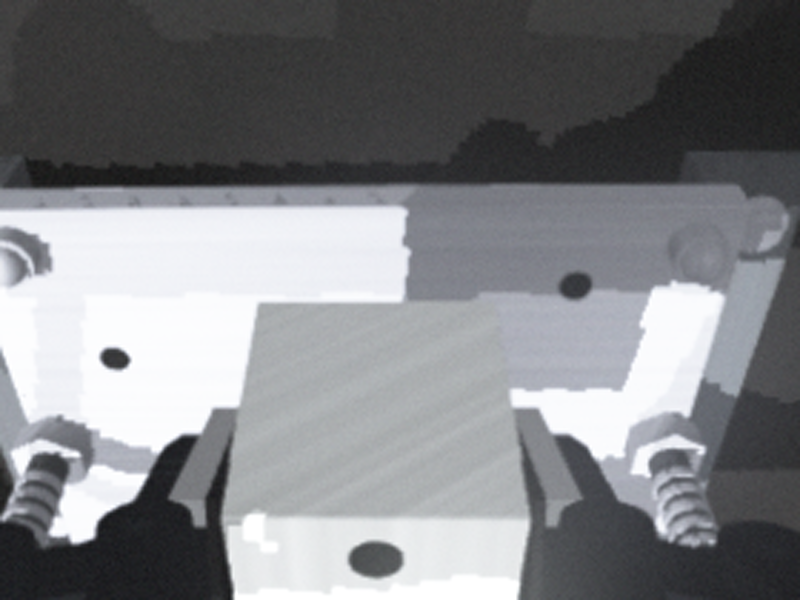

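The packer is held square. Its midline is about 4 mm to the +y side of the seat line given by the stud nuts (52,450)/(668,445). Shifting it over and lowering.

Call:
arm_command(rows="0.7 4 -2 19 0 0 0; 0.7 4 -2 19 0 0 0; 0.7 4 0 18 0 0 0; 0.7 0 0 0 0 0 0; 0.7 0 0 0 0 0 0")

```text
time_s: 9.8
position: [0.5811, 0.0228, 0.0679]
tool_rot: [[-0.923, -0.092, 0.375], [-0.084, 0.996, 0.038], [-0.377, 0.004, -0.926]]
ft_force: [-0.1, 0.2, -3.0]
grip_width: 0.0433
```

Call:
arm_command(rows="0.7 0.4 0 0.9 0 0 0; 0.7 0 0 0 0 0 0; 0.7 0 0 0 0 0 0")

```text
time_s: 10.05
position: [0.5817, 0.0237, 0.0685]
tool_rot: [[-0.921, -0.094, 0.378], [-0.086, 0.996, 0.038], [-0.38, 0.003, -0.925]]
ft_force: [-0.1, -0.1, -2.4]
grip_width: 0.0428
```

```bash
python3 - <<'E'
from h import *
plan(seatp(-86,-.7,33.8),tool(YAW,22.3),1);print(readout.observe()['tool_rot'])
E
```

```text
at [0.5817 0.0237 0.0685] F [-0.0754 -0.0936 -2.4382] w 0.04281231441886186 n 1 total d tool [1.0126 1.2425 4.7018]
[1.  1.2 4.7] [ 0.09  0.03 -0.17]
[[-0.9211 -0.0937  0.378 ]
 [-0.0857  0.9956  0.038 ]
 [-0.3799  0.0026 -0.925 ]]
```

Call:
arm_command(rows="0.7 1.2 0.5 3 0 0 0; 0.7 0 0 0 0 0 0; 0.7 0 0 0 0 0 0")

```text
time_s: 10.3
position: [0.5814, 0.0246, 0.0643]
tool_rot: [[-0.922, -0.094, 0.376], [-0.086, 0.996, 0.039], [-0.378, 0.003, -0.926]]
ft_force: [-0.8, -0.2, -3.5]
grip_width: 0.0431
```

Call:
arm_command(rows="0.7 0.4 0 0.9 0 0 0; 0.7 0 0 0 0 0 0; 0.7 0 0 0 0 0 0")

```text
time_s: 10.55
position: [0.5815, 0.0246, 0.0638]
tool_rot: [[-0.921, -0.094, 0.377], [-0.086, 0.996, 0.038], [-0.379, 0.003, -0.925]]
ft_force: [-4.4, 1.5, 3.9]
grip_width: 0.043
```

Call:
arm_command(rows="0.7 0.3 0 0.7 0 0 0; 0.7 0 0 0 0 0 0; 0.7 0 0 0 0 0 0")

```text
time_s: 10.8
position: [0.5815, 0.0246, 0.0638]
tool_rot: [[-0.921, -0.094, 0.378], [-0.086, 0.996, 0.038], [-0.38, 0.003, -0.925]]
ft_force: [-8.2, 1.1, 13.1]
grip_width: 0.0431
```

The packer touched down at the expected height. Now slide it in.

Call:
arm_command(rows="0.7 -0.3 0 -0.7 0 0 0; 0.7 -9.3 0 3.8 0 0 0; 0.7 -9.3 0 3.8 0 0 0; 0.7 -9.3 0 3.8 0 0 0; 0.7 0 0 0 0 0 0")

```text
time_s: 11.22
position: [0.6133, 0.0272, 0.0638]
tool_rot: [[-0.921, -0.094, 0.379], [-0.086, 0.996, 0.038], [-0.381, 0.002, -0.925]]
ft_force: [2.5, 0.2, 2.0]
grip_width: 0.0431
```

```bash
python3 - <<'E'
from h import *
m=eyes.camera_model('wrist');snap('wrist','w9.png')
plan(seatp(-46,-.7,33.8),tool(YAW,22.3),1);print(readout.observe()['tool_rot'])
for c in((0,22,0),(0,-22,0),(0,22,50),(0,-22,50)): print(c,proj(m,seatp(*c)))
i=cv2.imread('pics/w9.png');g=cv2.cvtColor(i,cv2.COLOR_BGR2GRAY)
for r in range(225,345,8): print(r,list(g[r,215:325:3]))
E
```

```text
at [0.6128 0.0272 0.0638] F [2.4186 0.7796 2.2687] w 0.04305853566659484 n 1 total d tool [-8.8914  0.8408  3.6742]
[-8.9  0.8  3.7] [ 0.07  0.11 -0.15]
[[-0.9205 -0.0939  0.3793]
 [-0.086   0.9956  0.0378]
 [-0.3812  0.0022 -0.9245]]
(0, 22, 0) [306.6092 285.4522]
(0, -22, 0) [241.2794 285.6695]
(0, 22, 50) [315.0424 359.8783]
(0, -22, 50) [234.5349 360.1812]
225 [np.uint8(247), np.uint8(247), np.uint8(247), np.uint8(246), np.uint8(157), np.uint8(151), np.uint8(152), np.uint8(154), np.uint8(154), np.uint8(157), np.uint8(158), np.uint8(155), np.uint8(151), np.uint8(154), np.uint8(154), np.uint8(157), np.uint8(153), np.uint8(150), np.uint8(149), np.uint8(151), np.uint8(150), np.uint8(153), np.uint8(160), np.uint8(157), np.uint8(158), np.uint8(157), np.uint8(154), np.uint8(153), np.uint8(152), np.uint8(154), np.uint8(154), np.uint8(154), np.uint8(154), np.uint8(154), np.uint8(121), np.uint8(142), np.uint8(157)]
233 [np.uint8(244), np.uint8(244), np.uint8(244), np.uint8(233), np.uint8(155), np.uint8(155), np.uint8(150), np.uint8(153), np.uint8(155), np.uint8(156), np.uint8(153), np.uint
[... 6891 characters left out ...]
uint8(255), np.uint8(255), np.uint8(255), np.uint8(255), np.uint8(255), np.uint8(255), np.uint8(255), np.uint8(255), np.uint8(242), np.uint8(239), np.uint8(240)]
337 [np.uint8(31), np.uint8(27), np.uint8(32), np.uint8(31), np.uint8(38), np.uint8(38), np.uint8(33), np.uint8(39), np.uint8(43), np.uint8(44), np.uint8(51), np.uint8(104), np.uint8(172), np.uint8(250), np.uint8(254), np.uint8(255), np.uint8(255), np.uint8(255), np.uint8(255), np.uint8(255), np.uint8(255), np.uint8(255), np.uint8(255), np.uint8(255), np.uint8(254), np.uint8(215), np.uint8(125), np.uint8(81), np.uint8(69), np.uint8(69), np.uint8(68), np.uint8(67), np.uint8(67), np.uint8(66), np.uint8(62), np.uint8(63), np.uint8(62)]
```

Call:
arm_command(rows="0.7 -2.8 0 1.1 0 0 0; 0.7 -2.8 0 1.1 0 0 0; 0.7 0 0 0 0 0 0")

```text
time_s: 11.52
position: [0.6173, 0.0279, 0.0638]
tool_rot: [[-0.921, -0.094, 0.377], [-0.086, 0.996, 0.038], [-0.379, 0.003, -0.925]]
ft_force: [-0.2, 0.9, 3.3]
grip_width: 0.0432
```

Call:
arm_command(rows="0.7 -1.4 0 0.6 0 0 0; 0.7 0 0 0 0 0 0; 0.7 0 0 0 0 0 0")

```text
time_s: 11.77
position: [0.6185, 0.0281, 0.0638]
tool_rot: [[-0.921, -0.094, 0.377], [-0.086, 0.996, 0.038], [-0.379, 0.003, -0.925]]
ft_force: [-3.2, 0.1, 6.1]
grip_width: 0.0433
```

Call:
arm_command(rows="0.7 -1.4 0 0.6 0 0 0; 0.7 0 0 0 0 0 0; 0.7 0 0 0 0 0 0")

```text
time_s: 12.02
position: [0.62, 0.0282, 0.0638]
tool_rot: [[-0.922, -0.094, 0.377], [-0.086, 0.996, 0.038], [-0.379, 0.003, -0.926]]
ft_force: [-3.6, 0.0, 6.7]
grip_width: 0.0429
```

Call:
arm_command(rows="0.7 -1.5 0 0.5 0 0 0; 0.7 0 0 0 0 0 0; 0.7 0 0 0 0 0 0")

```text
time_s: 12.27
position: [0.6215, 0.0284, 0.0638]
tool_rot: [[-0.922, -0.094, 0.377], [-0.086, 0.996, 0.038], [-0.378, 0.003, -0.926]]
ft_force: [-3.3, 0.1, 6.1]
grip_width: 0.0431
```

Call:
arm_command(rows="0.7 -1 0 0.4 0 0 0; 0.7 0 0 0 0 0 0; 0.7 0 0 0 0 0 0")

```text
time_s: 12.52
position: [0.6217, 0.0284, 0.0638]
tool_rot: [[-0.922, -0.094, 0.375], [-0.086, 0.996, 0.038], [-0.377, 0.003, -0.926]]
ft_force: [-10.2, -1.9, 10.5]
grip_width: 0.0429
```

Call:
arm_command(rows="0.7 -1 0 0.4 0 0 0; 0.7 0 0 0 0 0 0; 0.7 0 0 0 0 0 0")

```text
time_s: 12.77
position: [0.6217, 0.0284, 0.0638]
tool_rot: [[-0.923, -0.095, 0.373], [-0.087, 0.995, 0.038], [-0.375, 0.003, -0.927]]
ft_force: [-18.6, -4.3, 15.4]
grip_width: 0.0428
```

The packer butts the riser: position stopped and force rose to 19 N. Ease off, release, back out.

Call:
arm_command(rows="0.7 1 0 -0.8 0 0 0; 0.7 0 0 0 0 0 0; 0.3 0 0 0 0 0 0; 0.3 0 0 0 0 0 0; 0.3 0 0 0 0 0 0")

```text
time_s: 13.18
position: [0.6229, 0.0284, 0.0636]
tool_rot: [[-0.922, -0.094, 0.376], [-0.086, 0.996, 0.038], [-0.378, 0.003, -0.926]]
ft_force: [-0.9, 0.5, 0.3]
grip_width: 0.0601
```

Call:
arm_command(rows="0.3 0 0 -15 0 0 0; 0.3 0 0 -30 0 0 0; 0.3 0 0 -40 0 0 0; 0.3 0 0 -40 0 0 0; 0.3 0 0 0 0 0 0")

```text
time_s: 13.6
position: [0.5765, 0.0234, 0.1863]
tool_rot: [[-0.918, -0.094, 0.386], [-0.087, 0.996, 0.036], [-0.388, -0.0, -0.922]]
ft_force: [1.5, 0.0, 1.4]
grip_width: 0.0595
```

Call:
arm_command(rows="0.3 0 0 0 0 0 0; 0.3 0 0 0 0 0 0; 0.3 0 0 0 0 0 0")

```text
time_s: 13.85
position: [0.5757, 0.0238, 0.178]
tool_rot: [[-0.923, -0.094, 0.374], [-0.086, 0.996, 0.039], [-0.376, 0.004, -0.927]]
ft_force: [1.0, -0.8, -0.4]
grip_width: 0.0597
```

```bash
python3 - <<'E'
from h import *
m=eyes.camera_model('wrist');snap('wrist','w10.png');snap('scene','s10.png')
o=readout.observe();print(o['position'],o['ft_force'],o['grip_width'])
for c in((-60,22,50),(-60,-22,50),(-60,22,0),(-60,-22,0),(0,22,50),(0,-22,50),(40,22,50),(40,-22,50)): print(c,proj(m,seatp(*c)))
s=eyes.camera_model('scene');print(proj(s,seatp(0,0,50)))
a=cv2.imread('pics/w10.png');b=cv2.imread('pics/s10.png');u,v=proj(s,seatp(0,0,50)).astype(int)
cv2.imwrite('pics/c10.png',np.hstack([cv2.resize(a[150:350,205:338],(400,600),interpolation=cv2.INTER_CUBIC),cv2.resize(b[v-30:v+30,u-20:u+20],(400,600),interpolation=cv2.INTER_CUBIC)]))
E
```

```text
[0.5758 0.0237 0.178 ] [-0.5114 -0.1006 -0.8852] 0.05982450423649337
(-60, 22, 50) [300.4705 202.3674]
(-60, -22, 50) [245.2128 202.5844]
(-60, 22, 0) [296.0377 170.2331]
(-60, -22, 0) [248.7492 170.4084]
(0, 22, 50) [296.6564 254.624 ]
(0, -22, 50) [248.8409 254.8292]
(40, 22, 50) [294.6033 282.1773]
(40, -22, 50) [250.7906 282.373 ]
[279.5486 231.2675]
```

The viewing budget is spent, so I'll check the side edges of packer and riser numerically, row by row, in wrist and scene pictures.

```bash
python3 - <<'E'
from h import *
m=eyes.camera_model('wrist')
g=cv2.GaussianBlur(cv2.cvtColor(cv2.imread('pics/w10.png'),cv2.COLOR_BGR2GRAY),(3,1),0).astype(float)
for x in(-60,-50,-40,-30,-20,-10,-4,4,10,20,30):
    L,Rr=proj(m,seatp(x,-22,50)),proj(m,seatp(x,22,50));v=int(round((L[1]+Rr[1])/2));d=np.abs(np.gradient(g[v]));out=[]
    for e in(L[0],Rr[0]):
        a=int(e)-8;k=a+int(np.argmax(d[a:a+17]));out+=[round(k-e,1),round(d[k])]
    print(x,v,'L off/str',out[:2],'R',out[2:],'mid grey',g[v,int((L[0]+Rr[0])/2)])
print('mid column dark seam scan v=195..290:',[int(q) for q in g[195:290,258]])
E
```

```text
-60 202 L off/str [np.float64(-2.2), 1] R [np.float64(-2.5), 30] mid grey 244.0
-50 212 L off/str [np.float64(-1.9), 3] R [np.float64(-1.8), 32] mid grey 87.0
-40 222 L off/str [np.float64(-2.5), 31] R [np.float64(-2.1), 36] mid grey 246.0
-30 230 L off/str [np.float64(-3.2), 32] R [np.float64(-1.5), 33] mid grey 95.0
-20 239 L off/str [np.float64(-2.7), 32] R [np.float64(-1.8), 30] mid grey 255.0
-10 247 L off/str [np.float64(0.7), 7] R [np.float64(-2.2), 23] mid grey 87.0
-4 252 L off/str [np.float64(-1.6), 6] R [np.float64(4.1), 14] mid grey 217.0
4 258 L off/str [np.float64(-1.1), 8] R [np.float64(-0.5), 11] mid grey 222.0
10 262 L off/str [np.float64(-1.4), 8] R [np.float64(-1.1), 7] mid grey 221.0
20 269 L off/str [np.float64(-0.9), 55] R [np.float64(-0.6), 40] mid grey 71.0
30 276 L off/str [np.float64(-1.3), 66] R [np.float64(-0.1), 60] mid grey 254.0
mid column dark seam scan v=195..290: [189, 187, 185, 186, 188, 189, 211, 248, 254, 254, 254, 254, 254, 254, 254, 254, 254, 254, 254, 254, 254, 254, 254, 254, 254, 254, 255, 255, 255, 255, 255, 255, 255, 255, 255, 255, 255, 255, 255, 255, 255, 255, 255, 255, 255, 255, 255, 255, 255, 255, 255, 255, 253, 234, 229, 228, 229, 228, 226, 201, 210, 225, 226, 226, 225, 224, 223, 220, 221, 220, 220, 223, 221, 220, 220, 218, 219, 231, 254, 255, 255, 255, 255, 255, 255, 255, 255, 239, 134, 92, 98, 105, 133, 136, 126]
```

Results from the wrist picture:
- **Sideways:** the packer's sides sit about 1.2 mm to -y of the riser's, within the 4 mm allowed.
- **Square:** edges parallel to about 0.01 rad.
- **Seam:** one thin line at row 254 (predicted 254.7), so no open gap.

Handing in.

```bash
python3 - <<'E'
from rig import readout, env
o=readout.observe();print(o['time_s'],o['ft_force'],o['qvel'])
print(env.close_job())
E
```

```text
13.95 [-0.51135398 -0.10060725 -0.88520991] [-0.01264438 -0.21050163 -0.28720311 -0.07994398  0.12856267  0.05282396]
the job is handed in; nothing more can be done
None
```

The job is handed in, at about 14 s of the 72 s allowed. The hand-in reports no verdict.

**What I did**
- I took the nut from under the bridge with a tilted grasp and let it go in the middle of the blue tray.
- I set the 50 mm packer on the base plate and slid it up until it stopped against the riser. The push force rose to about 19 N sideways.
- I then eased off, let go and backed the arm clear.

**Last checks**
- **Nut:** the picture after release showed it lying in the tray centre.
- **Packer, after release:** its sides are about 1.2 mm off the riser's (4 mm allowed). It is square to about 0.01 rad, with only a thin seam line and no visible gap.
- **Robot:** the wrist force was about 1 N or less, so the arm touches nothing.

**What was weaker or disagreed**
- **No final view:** the picture limit was used up, so I read the last packer check from pixel values. I did not look at the final state.
- **Tops and bystanders:** I did not check separately that the tops are level or that the bystanders stayed put. The force readings showed no stray contact.
- **Camera offset:** the top and wrist cameras differed by 3–5 mm in x. I used the wrist values, and the contact point with the riser agreed with them.

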